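Press the glued slide box: wind to contact, then a quarter turn

ROBOT

A 7-joint arm with a two-finger parallel gripper is mounted at the origin on a cart in front of the work surface, level with it; the furniture and walls round the work are solid. World frame = base frame: x ahead of the robot, y to its left, z up, the work surface at z = 0. Lengths are in m, angles in rad, forces in N, time in s.
With the tool pointing down it reaches from about 0.35 to 0.9 m from the base axis. Payload 8.1 kg.
Tool frame: the origin (TCP) lies on the centre line of the jaws, within the pads' length; the fingertips stand 14 mm ahead of it and the grasp point (between the pads) lies 5 mm behind it (arm.tip_reach is the distance from the TCP to the fingertips, in m); z points along the fingers, y is the direction in which the jaws open and shut (so a half turn about z gives the same grasp; the last joint's range is limited). The gripper opens to 92 mm and grips with 3 to 60 N. Pads are 19 mm wide; open, the fingers measure 130 mm over their backs; the gripper's body (75 mm by 190 mm) begins 47 mm behind the grasp point.
Start: joints at [-1.318, 0.434, 0.025, 1.573, -0.012, 1.134, -0.075], TCP at [0.218, 0.586, 0.241] pointing down, gripper open.
Joint ranges: [-2.62, 2.62], [-0.44, 2.09], [-1.27, 1.32], [0.08, 2.57], [-1.32, 4.46], [0.12, 2], [-2.74, 2.74]. Speed limits (rad/s): [2.22, 2.22, 3.01, 3.01, 3.14, 3.14, 3.14].

INTERFACE

Orientations are given as a rotation vector (axis times angle).
In Python, from cell import sensors, vision, arm, nets gives the robot as it stands.
- The arm moves only by the shell command python3 -m handwheel 'ROWS' [FORCE]. ROWS is JSON, a list of rows, each an object of numbers: "tx", "ty", "tz": the shift along the tool's x, y, z in cm; "wx", "wy", "wz": the turn, a rotation vector about the tool's x, y, z in degrees; "claw": the opening, from 0 (shut) to 1 (fully open). A call has 1 to 12 rows; each row is the pose to reach, as a shift and turn from the pose commanded when the call began, along the tool's axes at that moment; what a row does not reach only later rows make up. A row lasts 1/12 s, in which the tool goes at most 41.7 mm and 7.16 degrees, less where a joint would pass 70% of its speed; a pose out of reach is approached as far as the arm can. A call with a gripper value outside its range is refused whole. The fingers move at their own pace and stop on an object; FORCE is the grip in N (left out, the last holds). Time passes only in rows, so rows that repeat a pose let the fingers close. It gives the time, the measured TCP pose, the force and the opening at its end, in the units of the state.
- sensors.observe(): the state, without advancing time (a new reading comes with each control period).
- vision.get_image(name): name is "side" or "top" or "wrist"; returns (picture, depth): 400x640x3 uint8, blue, green, red; 400x640 float32, m along the optical axis (not along the pixel's ray), 0 where there is no reading.
- vision.camera_model(name): a dict with "K" (3x3 intrinsics, pixels), "xyz" and "attitude" of the camera in the world; the wrist camera has in their place "hand_eye" (4x4, takes a point from camera to tool coordinates, whose origin is the TCP and whose axes are the flange's). Camera axes: x right, y down, z forward; pixel columns grow to the right and rows downward; lengths in m; the calibration is good to about 2 mm. A picture is of the moment at which its call begins: read the wrist's pose just before it. camera_model takes no time and is no camera call.
- arm.sign_off(): hands the job in, once; it reports no verdict.
Trained networks look in the newest picture that a camera, given by its name, has taken for a name from the list of things; names that differ only in an ending like _2 or _b are one class to them, and where a whole thing is asked for, a point or a joint stands for the part that bears it (a point fixed in the world has none). Each returns a list of dicts, best first, with "score" (0 to 1); they miss things now and then, are a little off and sometimes report something else, mostly with a low value. They report only what shows in the picture. A call takes as long as a camera call.
- nets.cut_out(label, camera): "region" (400x640 bool, what is visible of it) and "uv" ([column, row] in pixels, amid what is visible of it).
The state is a dict: "clock": time; "joints": joint angles; "dq": joint speeds; "joint_efforts": joint torques, N m; "position": TCP position; "ee_rot": TCP orientation; "force": force on the tool from outside, world axes, zero at the start; "ft_torque": the same for the moment, N m; "width": opening from 0.0 (shut) to 1.0 (fully open).
Only numpy, scipy, OpenCV 4.12 (cv2) and the standard library are available. Lean on these libraries where they do the work, as an engineer would, in place of code of your own. Each camera call takes 0.05 s, during which the arm holds its last target.

TASK

The lid of the slide box has just been re-glued and must be pressed while it sets. On the bench screw press that holds the box, take the crank handle and wind it clockwise until the pressure plate just touches the lid, then add one quarter turn more, never so far that the springs go solid, and let go. Leave the box where it lies and do not turn the crank of the empty press.

Things in the scene. Friction and masses are not known exactly. Their poses are not given: they have to be found in the camera images.
- handle_loaded (a point): centre, half-way up, of the crank handle of the press that holds the slide box: upright black round grip, 20 mm diameter, 46 mm tall, about 0.21 m above the worktop. It spins freely on its pin, so it can be held without turning the hand; it travels level on a 50 mm circle about the screw axis. The 20 mm wide crank arm ends 23 mm below this point. About 3 N turns it; it stays where left
- axis_loaded (a point): point on the vertical screw axis of that press, at the height of the handle's centre; x points to the back of the press, y to its left, z up. The press: grey bed 180 x 190 mm, its top 14 mm above the worktop, two columns 80 mm left and right of the axis, a bridge (top at 172 mm) under the crank, a sprung steel pressure plate 120 x 105 mm. No part stands higher than the grip
- crank_loaded (a joint): crank angle, rad, growing clockwise from above (plate down 24 mm a turn); stops -0.2, 7.6; starts at 0.2 to 2.6. At 0 the handle is in front of the axis (its -x), at 1.57 left (+y), 3.14 behind, 4.71 right. The plate's underside is 66 mm above the worktop at 0 and meets the box's lid (48 mm above the worktop) at 4.71; a quarter turn more is 6.28, handle in front again
- plate_loaded (a joint): squeeze of the springs between crosshead and pressure plate, in m: 0 while the plate hangs free; grows by up to 6 mm (about 0.2 mm is lost to give) in a quarter turn after the plate touches; solid at 10 mm
- box_centre (a point): centre of the closed blue slide box, 99 x 176 x 34 mm, lying flat on the bed of the loaded press with its long side front to back, not fastened; this point is half-way up
- handle_empty (a point): centre of the crank handle of the second, identical press, which has nothing on its bed

How it is judged:
By the outcome, as a careful person would: the job done as asked, in the order asked, and still so for the second after the job is handed in, with the robot touching nothing.
It also fails if it takes over 48 s, if anything falls off the work surface, if the arm or the gripper's body presses on something with over 40 N, if the wrist force passes 120 N, or if a joint passes its speed limit or range.

## Working session

There is one attempt and no reset: what is moved stays moved. The work goes in short steps, Python scripts to look and compute and a shell command to move; the robot and the scene stay as the last step left them, time stands still between calls to the robot, and variables do not carry over. Pictures are saved under pics/ and viewed, and the job is handed in when it is done.

```bash
ls; mkdir -p pics
python3 - <<'E'
from cell import sensors, vision, arm, nets
import cv2, numpy as np
s=sensors.observe(); print({k:np.round(v,3) for k,v in s.items()})
for c in ("side","top","wrist"):
    im,d=vision.get_image(c); cv2.imwrite(f"pics/a_{c}.png",im); np.save(f"pics/a_{c}.npy",d)
    print(c,vision.camera_model(c))
    if c!="wrist":
      for l in ("handle_loaded","box_centre"):
        for r in nets.cut_out(l,c): print(c,l,round(r["score"],2),r["uv"],r["region"].sum())
E
```

```text
pics
{'clock': np.float64(0.0), 'joints': array([-1.318,  0.435,  0.025,  1.574, -0.012,  1.134, -0.075]), 'dq': array([ 0.   ,  0.   , -0.001, -0.001,  0.   ,  0.001, -0.002]), 'joint_efforts': array([-0.0000e+00, -6.6785e+01,  9.8500e-01, -3.1448e+01, -6.1000e-02,
        4.3000e-02,  0.0000e+00]), 'position': array([0.218, 0.585, 0.24 ]), 'ee_rot': array([-5.560e-01, -3.092e+00,  2.000e-03]), 'force': array([ 0.332, -1.093, -0.445]), 'ft_torque': array([ 0.07 , -0.012, -0.009]), 'width': np.float64(1.002)}
side {'K': array([[397.72245647,   0.        , 316.29495077],
       [  0.        , 397.72245647, 208.31187195],
       [  0.        ,   0.        ,   1.        ]]), 'xyz': array([ 0.4611169 , -0.61417762,  0.66056437]), 'attitude': array([-2.1943524 ,  0.00403702, -0.00327633])}
side handle_loaded 0.48 [324.1, 222.3] 223
side box_centre 0.98 [325.7, 315.6] 1897
top {'K': array([[402.25438839,   0.        , 319.01592087],
       [  0.        , 402.25438839, 195.94004061],
       [  0.        ,   0.        ,   1.        ]]), 'xyz': array([0.40075129, 0.06551353, 1.03751721]), 'attitude': array([-2.21329012,  2.16139145, -0.08119332])}
top handle_loaded 0.54 [363.9, 184.0] 87
top box_centre 0.6 [373.6, 160.8] 814
wrist {'K': array([[323.61087218,   0.        , 321.12148848],
       [  0.        , 323.61087218, 197.46578101],
       [  0.        ,   0.        ,   1.        ]]), 'hand_eye': array([[ 1.35145021e-04, -9.57371157e-01, -2.88860605e-01,
         7.81792065e-02],
       [ 9.99999615e-01, -1.21130129e-04,  8.69317090e-04,
         8.30067304e-04],
       [-8.67248831e-04, -2.88860611e-01,  9.57370772e-01,
        -1.44096248e-01],
       [ 0.00000000e+00,  0.00000000e+00,  0.00000000e+00,
         1.00000000e+00]])}
```

View pics/a_side.png

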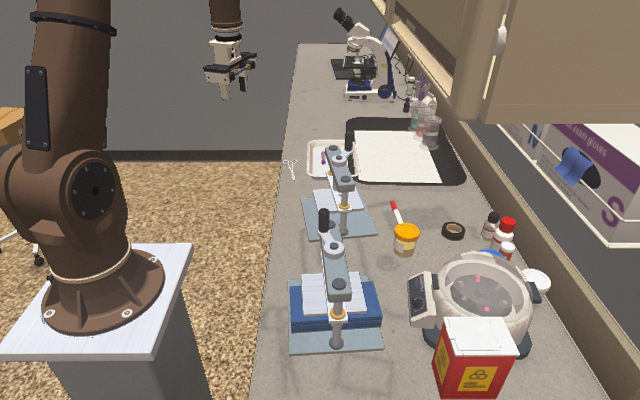

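View pics/a_top.png

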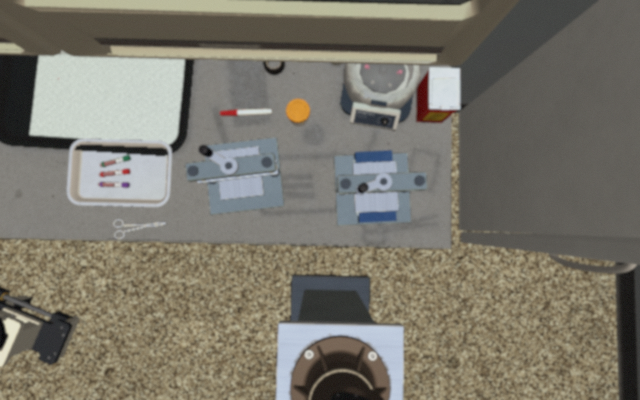

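The side view shows the loaded press in front, with the blue box at (325,315) and the grip at about (324,222). The top view shows it at right, with the grip at (363,188) and the screw at about (383,182). The empty press is on the left. Next I'll measure positions.

```bash
cat > h.py <<'E'
import numpy as np, cv2
from scipy.spatial.transform import Rotation as R
from cell import sensors, vision, arm, nets
def cam(c,s=None):
    m=vision.camera_model(c)
    if c!="wrist": return m["K"],R.from_rotvec(m["attitude"]).as_matrix(),np.array(m["xyz"])
    s=s or sensors.observe(); H=m["hand_eye"]; Rt=R.from_rotvec(s["ee_rot"]).as_matrix()
    return m["K"],Rt@H[:3,:3],Rt@H[:3,3]+s["position"]
def cloud(c,d,s=None):
    K,Rm,t=cam(c,s); v,u=np.mgrid[:400,:640]
    p=np.stack([(u-K[0,2])/K[0,0]*d,(v-K[1,2])/K[1,1]*d,d],-1)
    return p@Rm.T+t
def ray_z(c,uv,z,s=None):
    K,Rm,t=cam(c,s); r=Rm@np.linalg.inv(K)@np.array([*uv,1.]); return t+r*(z-t[2])/r[2]
E
python3 - <<'E'
from h import *
im=cv2.imread("pics/a_top.png"); d=np.load("pics/a_top.npy"); P=cloud("top",d)
reg=P[130:235,320:440]
for z0,z1 in ((.005,.03),(.16,.18),(.18,.2),(.2,.26)):
    m=(reg[...,2]>z0)&(reg[...,2]<z1); q=reg[m]; print(z0,m.sum(),q.min(0).round(3),q.max(0).round(3),np.median(q,0).round(3))
m=(P[...,2]>.215)&(P[...,2]<.26)&(P[...,1]<-.0)&(P[...,0]>.3); print("hi",m.sum(),P[m].mean(0), np.argwhere(m).mean(0))
for uv in ((346,183),(420,181)): print("col top",P[uv[1],uv[0]], ray_z("top",uv,.172))
d=np.load("pics/a_side.npy");P=cloud("side",d)
dark=(cv2.imread("pics/a_side.png").max(2)<60); m=dark&(P[...,2]>.185)&(P[...,2]<.26)
m[:, :300]=0;m[:,345:]=0;m[:195]=0;m[250:]=0
print("side handle",m.sum(),P[m].mean(0),P[m].max(0),P[m].min(0))
c=im[120:245,310:450]; cv2.imwrite("pics/b.png",cv2.resize(c,None,fx=5,fy=4.6,interpolation=cv2.INTER_CUBIC))
E
```

```text
0.005 1789 [ 0.399 -0.247  0.005] [0.649 0.048 0.03 ] [ 0.468 -0.023  0.014]
0.16 1211 [ 0.468 -0.171  0.161] [0.522 0.024 0.18 ] [ 0.498 -0.098  0.172]
0.18 363 [ 0.467 -0.161  0.18 ] [0.514 0.014 0.198] [ 0.492 -0.067  0.186]
0.2 91 [ 0.469 -0.035  0.201] [ 0.488 -0.017  0.236] [ 0.478 -0.025  0.232]
hi 1297 [ 0.68021261 -0.55571849  0.223166  ] [ 96.8843485  619.44178874]
col top [0.49040618 0.00568444 0.17933521] [0.49117249 0.00517306 0.172     ]
col top [ 0.49860287 -0.15325025  0.17878978] [ 0.49937656 -0.15497997  0.172     ]
side handle 123 [ 0.47607802 -0.03528661  0.21103324] [ 0.48578919 -0.02314181  0.23383999] [ 0.46881785 -0.03851984  0.19196738]
```

```bash
python3 -m handwheel --help | head -20
```

```text
invalid input: not JSON, or not a number
```

View pics/b.png

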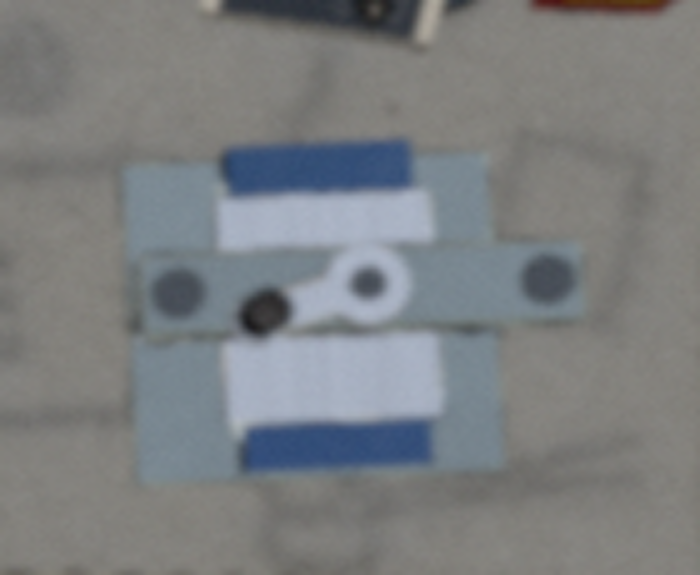

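```bash
cat >> h.py <<'E'
def rel(target,s=None,Rt_goal=np.diag([-1.,1,-1])):
    s=s or sensors.observe(); Rt=R.from_rotvec(s["ee_rot"]).as_matrix()
    print("pos",s["position"].round(4),"t/cm",(Rt.T@(np.array(target)-s["position"])*100).round(2),"w/deg",np.degrees(R.from_matrix(Rt.T@Rt_goal).as_rotvec()).round(2),"clock",s["clock"],"F",s["force"].round(1),"w",round(float(s["width"]),3))
E
python3 - <<'E'
from h import *
print("hub",ray_z("top",(383.8,181.5),.19),"grip top",ray_z("top",(310+264/5,120+311/4.6),.234))
rel((.478,-.026,.30))
P=cloud("top",np.load("pics/a_top.npy")); 
m=(P[...,2]>.19)&(P[...,0]>.3)&(P[...,0]<.7)&(P[...,1]<.25)&(P[...,1]>-.3)
Q=P[m]; 
for a in np.arange(.3,.7,.05):
    k=Q[(Q[:,0]>=a)&(Q[:,0]<a+.05)]
    if len(k): print(a.round(2),len(k),k.min(0).round(2),k.max(0).round(2))
E
```

```text
hub [ 0.49441186 -0.07361805  0.19      ] grip top [ 0.47621653 -0.02438954  0.234     ]
pos [0.2177 0.5857 0.2406] t/cm [-45.71 -48.27  -5.93] w/deg [-2.000e-02 -0.000e+00 -2.039e+01] clock 0.35 F [-0.3 -0.3 -0.5] w 0.998
0.4 1001 [0.4  0.07 1.04] [0.4  0.07 1.04]
0.45 123 [ 0.47 -0.08  0.19] [ 0.5  -0.02  0.24]
0.5 6 [ 0.5  -0.08  0.19] [ 0.5  -0.07  0.2 ]
0.6 17404 [ 0.64 -0.14  0.46] [0.65 0.25 0.64]
0.65 2195 [ 0.65 -0.11  0.47] [0.66 0.25 0.61]
```

```bash
python3 -m handwheel '[{"tz":-2},{"tz":-6,"tx":-1,"ty":-1,"wz":-2},{"tz":-7,"tx":-4,"ty":-4,"wz":-5},{"tz":-7,"tx":-7,"ty":-7,"wz":-8},{"tz":-7,"tx":-10,"ty":-10,"wz":-11},{"tz":-7,"tx":-13,"ty":-13.5,"wz":-14},{"tz":-7,"tx":-16,"ty":-17,"wz":-17},{"tz":-7,"tx":-19,"ty":-20,"wz":-20},{"tz":-7,"tx":-22,"ty":-23,"wz":-20.4},{"tz":-7,"tx":-25,"ty":-26,"wz":-20.4},{"tz":-7,"tx":-28,"ty":-29,"wz":-20.4},{"tz":-7,"tx":-28,"ty":-29,"wz":-20.4}]'; python3 -c "
from h import *
rel((.477,-.0255,.30))"
```

```text
pos [0.2177 0.5857 0.2406] t/cm [-45.6  -48.26  -5.93] w/deg [-2.000e-02 -0.000e+00 -2.039e+01] clock 0.35 F [-0.3 -0.3 -0.5] w 0.998invalid input
```

```bash
python3 -m handwheel '[{"tx":0,"ty":0,"tz":-2,"wx":0,"wy":0,"wz":0,"claw":1}]'; echo; python3 -m handwheel '[{"tz":-2,"claw":1}]'
```

```text
clock: 0.43
position: [0.2171, 0.584, 0.2573]
ee_rot: [-0.556, -3.091, 0.01]
force: [0.3, -0.4, -0.5]
width: 0.996
invalid input
```

All keys have to be given in every row.

```bash
python3 -m handwheel '[{"tx":0,"ty":0,"tz":-3,"wx":0,"wy":0,"wz":0,"claw":1},{"tx":-2,"ty":-2,"tz":-5,"wx":0,"wy":0,"wz":-3,"claw":1},{"tx":-4,"ty":-4,"tz":-6,"wx":0,"wy":0,"wz":-6,"claw":1},{"tx":-7,"ty":-7,"tz":-6,"wx":0,"wy":0,"wz":-9,"claw":1},{"tx":-10,"ty":-10,"tz":-6,"wx":0,"wy":0,"wz":-12,"claw":1},{"tx":-13,"ty":-13,"tz":-6,"wx":0,"wy":0,"wz":-15,"claw":1},{"tx":-16,"ty":-16,"tz":-6,"wx":0,"wy":0,"wz":-18,"claw":1},{"tx":-19,"ty":-20,"tz":-6,"wx":0,"wy":0,"wz":-20.4,"claw":1},{"tx":-22,"ty":-23,"tz":-6,"wx":0,"wy":0,"wz":-20.4,"claw":1},{"tx":-25,"ty":-26,"tz":-6,"wx":0,"wy":0,"wz":-20.4,"claw":1},{"tx":-28,"ty":-29,"tz":-6,"wx":0,"wy":0,"wz":-20.4,"claw":1},{"tx":-28,"ty":-29,"tz":-6,"wx":0,"wy":0,"wz":-20.4,"claw":1}]'; python3 -c "
from h import *
rel((.477,-.0255,.30))"
```

```text
clock: 1.43
position: [0.3813, 0.2104, 0.3212]
ee_rot: [0.01, 3.14, -0.001]
force: [0.3, -0.8, -0.0]
width: 0.999
pos [0.3813 0.2104 0.3212] t/cm [ -9.72 -23.53   2.15] w/deg [-0.05  0.08 -0.37] clock 1.4333 F [ 0.3 -0.8 -0. ] w 0.999
```

```bash
python3 -m handwheel '[{"tx":-1,"ty":-2,"tz":0,"wx":0,"wy":0,"wz":0,"claw":1},{"tx":-2,"ty":-5,"tz":0,"wx":0,"wy":0,"wz":0,"claw":1},{"tx":-3,"ty":-8,"tz":0,"wx":0,"wy":0,"wz":0,"claw":1},{"tx":-4.5,"ty":-11,"tz":0,"wx":0,"wy":0,"wz":0,"claw":1},{"tx":-6,"ty":-14,"tz":0,"wx":0,"wy":0,"wz":0,"claw":1},{"tx":-7,"ty":-17,"tz":0,"wx":0,"wy":0,"wz":0,"claw":1},{"tx":-8.5,"ty":-20,"tz":0,"wx":0,"wy":0,"wz":0,"claw":1},{"tx":-9.2,"ty":-22,"tz":0,"wx":0,"wy":0,"wz":0,"claw":1},{"tx":-9.7,"ty":-23.5,"tz":0,"wx":0,"wy":0,"wz":-0.4,"claw":1},{"tx":-9.7,"ty":-23.5,"tz":0,"wx":0,"wy":0,"wz":-0.4,"claw":1},{"tx":-9.7,"ty":-23.5,"tz":0,"wx":0,"wy":0,"wz":-0.4,"claw":1}]'
python3 - <<'E'
from h import *
s=sensors.observe(); rel((.477,-.0255,.211),s)
im,d=vision.get_image("wrist"); cv2.imwrite("pics/c_wrist.png",im); np.save("pics/c_wrist.npy",d)
P=cloud("wrist",d,s)
m=(im.max(2)<70)&(P[...,2]>.195)&(P[...,2]<.245)&(abs(P[...,0]-.477)<.03)&(abs(P[...,1]+.026)<.03)
Q=P[m];print(m.sum(),Q.mean(0),Q.min(0),Q.max(0))
t=Q[Q[:,2]>.228]; print("top",len(t),t.mean(0),t.min(0),t.max(0))
K,Rm,T=cam("wrist",s)
for p in ((.477,-.0255,.234),(.4945,-.0738,.19)): q=K@(Rm.T@(np.array(p)-T)); print(q[:2]/q[2])
for r in nets.cut_out("handle_loaded","wrist"): print(r["score"],r["uv"])
E
```

```text
clock: 2.35
position: [0.4762, -0.019, 0.3207]
ee_rot: [0.008, -3.141, -0.0]
force: [-0.0, -0.6, -0.1]
width: 1.001
pos [ 0.4762 -0.019   0.3207] t/cm [-0.08 -0.65 10.97] w/deg [ 0.01 -0.01  0.29] clock 2.35 F [-0.  -0.6 -0.1] w 1.001
711 [ 0.47434408 -0.0243593   0.22623814] [ 0.46786543 -0.03331753  0.1952931 ] [ 0.48696777 -0.01557317  0.23523734]
top 482 [ 0.47651292 -0.02457669  0.23267224] [ 0.46807473 -0.03331753  0.2280493 ] [ 0.48696777 -0.01577844  0.23523734]
[311.1364161  208.90467395]
[258.86120957 211.28631683]
0.66 [313.3, 206.1]
```

View pics/c_wrist.png

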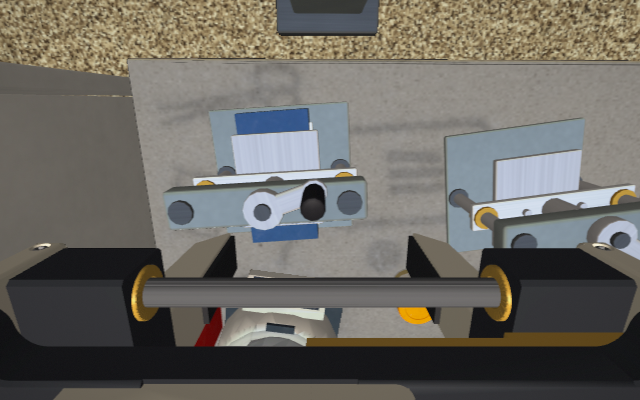

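Both views put the grip top at about (0.477, −0.0245); it shows at (313,203) in the wrist picture, and the hub at (262,209). I'll narrow the jaws and go down over it.

```bash
python3 -m handwheel '[{"tx":0,"ty":-0.3,"tz":0,"wx":0,"wy":0,"wz":0.3,"claw":0.45},{"tx":-0.1,"ty":-0.6,"tz":0,"wx":0,"wy":0,"wz":0.3,"claw":0.45},{"tx":-0.1,"ty":-0.6,"tz":2,"wx":0,"wy":0,"wz":0.3,"claw":0.45},{"tx":-0.1,"ty":-0.6,"tz":4,"wx":0,"wy":0,"wz":0.3,"claw":0.45},{"tx":-0.1,"ty":-0.6,"tz":6,"wx":0,"wy":0,"wz":0.3,"claw":0.45},{"tx":-0.1,"ty":-0.6,"tz":6,"wx":0,"wy":0,"wz":0.3,"claw":0.45}]'
python3 - <<'E'
from h import *
s=sensors.observe(); rel((.477,-.0245,.214),s)
im,d=vision.get_image("wrist"); cv2.imwrite("pics/d_wrist.png",im)
E
```

```text
clock: 2.95
position: [0.4752, -0.0241, 0.2578]
ee_rot: [0.004, -3.137, 0.001]
force: [-1.0, -0.2, -0.6]
width: 0.614
pos [ 0.4752 -0.0241  0.2578] t/cm [-0.2  -0.04  4.38] w/deg [-0.03 -0.29  0.16] clock 2.95 F [-1.  -0.2 -0.6] w 0.614
```

View pics/d_wrist.png

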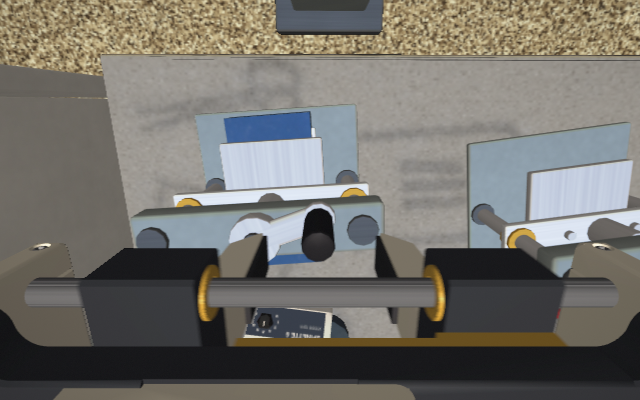

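The grip at (318,245) is centred between the fingers. Going down the last 4 cm, then gripping.

```bash
python3 -m handwheel '[{"tx":-0.1,"ty":0,"tz":1,"wx":0,"wy":0,"wz":0,"claw":0.45},{"tx":-0.1,"ty":0,"tz":2,"wx":0,"wy":0,"wz":0,"claw":0.45},{"tx":-0.1,"ty":0,"tz":3,"wx":0,"wy":0,"wz":0,"claw":0.45},{"tx":-0.1,"ty":0,"tz":4,"wx":0,"wy":0,"wz":0,"claw":0.45},{"tx":-0.1,"ty":0,"tz":4.4,"wx":0,"wy":0,"wz":0,"claw":0.45},{"tx":-0.1,"ty":0,"tz":4.4,"wx":0,"wy":0,"wz":0,"claw":0.45},{"tx":-0.1,"ty":0,"tz":4.4,"wx":0,"wy":0,"wz":0,"claw":0.45}]';python3 -c "
from h import *
rel((.477,-.0245,.214))"
```

```text
clock: 3.58
position: [0.4782, -0.0246, 0.2166]
ee_rot: [0.003, -3.141, 0.0]
force: [-0.8, -0.5, -0.2]
width: 0.453
pos [ 0.4782 -0.0246  0.2166] t/cm [0.12 0.01 0.26] w/deg [-0.01 -0.02  0.1 ] clock 3.5833 F [-0.8 -0.5 -0.2] w 0.453
```

```bash
python3 -m handwheel '[{"tx":0.1,"ty":0,"tz":0.2,"wx":0,"wy":0,"wz":0,"claw":0},{"tx":0.1,"ty":0,"tz":0.2,"wx":0,"wy":0,"wz":0,"claw":0},{"tx":0.1,"ty":0,"tz":0.2,"wx":0,"wy":0,"wz":0,"claw":0},{"tx":0.1,"ty":0,"tz":0.2,"wx":0,"wy":0,"wz":0,"claw":0},{"tx":0.1,"ty":0,"tz":0.2,"wx":0,"wy":0,"wz":0,"claw":0},{"tx":0.1,"ty":0,"tz":0.2,"wx":0,"wy":0,"wz":0,"claw":0},{"tx":0.1,"ty":0,"tz":0.2,"wx":0,"wy":0,"wz":0,"claw":0}]' 25;python3 - <<'E'
from h import *
s=sensors.observe(); rel((.477,-.0245,.214),s)
im,d=vision.get_image("wrist"); cv2.imwrite("pics/e_wrist.png",im)
# circle plan
yaw=.05; A=np.array([.4945,-.0728]); X=np.array([np.cos(yaw),np.sin(yaw)]); Y=np.array([-X[1],X[0]])
v=s["position"][:2]-A; print("r",np.hypot(*v),"ang",np.arctan2(v@Y,-v@X))
E
```

```text
clock: 4.17
position: [0.4775, -0.0252, 0.215]
ee_rot: [-0.002, 3.141, -0.001]
force: [-0.1, -5.1, 0.9]
width: 0.213
pos [ 0.4775 -0.0252  0.215 ] t/cm [0.05 0.07 0.1 ] w/deg [-0.04  0.04  0.08] clock 4.1667 F [-0.1 -5.1  0.9] w 0.213
r 0.05054781136541616 ang 1.2771929954586976
```

View pics/e_wrist.png

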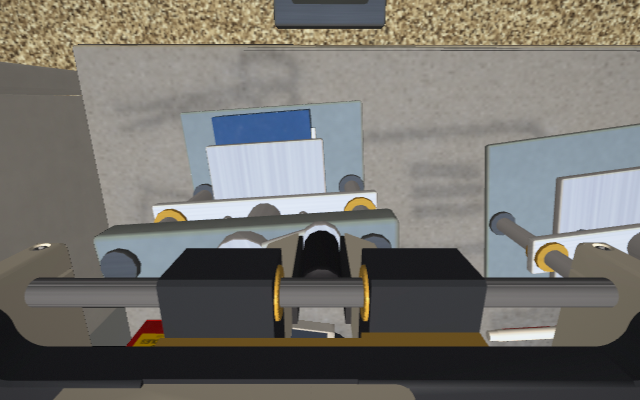

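The grip is held at width 0.213, about 20 mm. I'll compute the arc steps.

```bash
cat >> h.py <<'E'
def arc(t1,n,A=(.4945,-.0728),yaw=.05,r=.05,z=.2145,fit=True):
    s=sensors.observe(); A=np.array(A); X=np.array([np.cos(yaw),np.sin(yaw)]); Y=np.array([-X[1],X[0]])
    v=s["position"][:2]-A; t0=np.arctan2(v@Y,-v@X)%(2*np.pi); print("t0",round(t0,3),"r",np.hypot(*v).round(4),"pos",s["position"].round(4),"F",s["force"].round(1),"w",round(float(s["width"]),3),s["clock"])
    Rt=R.from_rotvec(s["ee_rot"]).as_matrix()
    print("wz",np.degrees(R.from_matrix(Rt.T@np.diag([-1.,1,-1])).as_rotvec()).round(2))
    for t in np.linspace(t0,t1,n+1)[1:]:
        p=A+r*(-np.cos(t)*X+np.sin(t)*Y); print(round(t,2),(Rt.T@(np.array([*p,z])-s["position"])*100).round(2))
E
python3 -c "
from h import *
arc(1.8,6)"
```

```text
t0 1.277 r 0.0505 pos [ 0.4775 -0.0252  0.215 ] F [ 1.1 -5.8  1.7] w 0.216 4.2167
wz [-0.04  0.04  0.07]
1.36 [-0.43  0.08  0.05]
1.45 [-0.86  0.17  0.05]
1.54 [-1.29  0.22  0.05]
1.63 [-1.73  0.24  0.05]
1.71 [-2.16  0.22  0.05]
1.8 [-2.59  0.16  0.05]
```

```bash
python3 -m handwheel '[{"tx":-0.4,"ty":0.1,"tz":0,"wx":0,"wy":0,"wz":0,"claw":0},{"tx":-0.85,"ty":0.2,"tz":0,"wx":0,"wy":0,"wz":0,"claw":0},{"tx":-1.3,"ty":0.25,"tz":0,"wx":0,"wy":0,"wz":0,"claw":0},{"tx":-1.75,"ty":0.25,"tz":0,"wx":0,"wy":0,"wz":0,"claw":0},{"tx":-2.15,"ty":0.2,"tz":0,"wx":0,"wy":0,"wz":0,"claw":0},{"tx":-2.6,"ty":0.15,"tz":0,"wx":0,"wy":0,"wz":0,"claw":0},{"tx":-2.6,"ty":0.15,"tz":0,"wx":0,"wy":0,"wz":0,"claw":0}]';python3 -c "
from h import *
arc(2.9,12)
im,d=vision.get_image('wrist'); cv2.imwrite('pics/f_wrist.png',im)"
```

```text
clock: 4.8
position: [0.5038, -0.0236, 0.215]
ee_rot: [-0.002, 3.141, -0.001]
force: [-0.1, -4.7, 3.6]
width: 0.211
t0 1.807 r 0.05 pos [ 0.5038 -0.0236  0.215 ] F [-0.1 -4.7  3.6] w 0.211 4.8
wz [-0.04  0.01  0.08]
1.9 [-0.44 -0.11  0.05]
1.99 [-0.87 -0.25  0.05]
2.08 [-1.29 -0.44  0.05]
2.17 [-1.69 -0.66  0.05]
2.26 [-2.06 -0.91  0.05]
2.35 [-2.42 -1.2   0.05]
2.44 [-2.74 -1.52  0.05]
2.54 [-3.03 -1.87  0.05]
2.63 [-3.29 -2.24  0.05]
2.72 [-3.52 -2.64  0.05]
2.81 [-3.71 -3.05  0.05]
2.9 [-3.86 -3.48  0.05]
```

View pics/f_wrist.png

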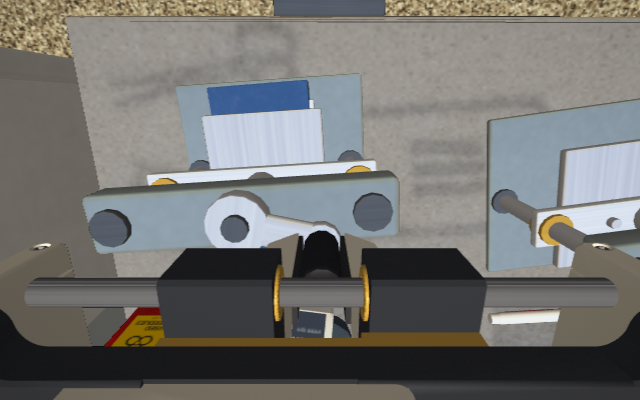

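The crank is turning: the arm now points back-left, hub at (233,228), and forces are small.

```bash
python3 -m handwheel '[{"tx":-0.45,"ty":-0.1,"tz":0,"wx":0,"wy":0,"wz":0,"claw":0},{"tx":-0.85,"ty":-0.25,"tz":0,"wx":0,"wy":0,"wz":0,"claw":0},{"tx":-1.3,"ty":-0.45,"tz":0,"wx":0,"wy":0,"wz":0,"claw":0},{"tx":-1.7,"ty":-0.65,"tz":0,"wx":0,"wy":0,"wz":0,"claw":0},{"tx":-2.05,"ty":-0.9,"tz":0,"wx":0,"wy":0,"wz":0,"claw":0},{"tx":-2.4,"ty":-1.2,"tz":0,"wx":0,"wy":0,"wz":0,"claw":0},{"tx":-2.75,"ty":-1.5,"tz":0,"wx":0,"wy":0,"wz":0,"claw":0},{"tx":-3.05,"ty":-1.85,"tz":0,"wx":0,"wy":0,"wz":0,"claw":0},{"tx":-3.3,"ty":-2.25,"tz":0,"wx":0,"wy":0,"wz":0,"claw":0},{"tx":-3.5,"ty":-2.65,"tz":0,"wx":0,"wy":0,"wz":0,"claw":0},{"tx":-3.7,"ty":-3.05,"tz":0,"wx":0,"wy":0,"wz":0,"claw":0},{"tx":-3.85,"ty":-3.5,"tz":0,"wx":0,"wy":0,"wz":0,"claw":0}]';python3 -c "
from h import *
arc(4.0,12)"
```

```text
clock: 5.85
position: [0.5411, -0.057, 0.2149]
ee_rot: [0.004, -3.14, -0.003]
force: [-5.7, 0.5, 7.4]
width: 0.213
t0 2.865 r 0.0492 pos [ 0.5411 -0.057   0.2149] F [-5.7  0.5  7.4] w 0.213 5.85
wz [ 0.09 -0.11  0.15]
2.96 [-0.2  -0.43  0.04]
3.05 [-0.29 -0.9   0.04]
3.15 [-0.33 -1.37  0.04]
3.24 [-0.32 -1.84  0.03]
3.34 [-0.28 -2.31  0.03]
3.43 [-0.18 -2.77  0.03]
3.53 [-0.05 -3.22  0.03]
3.62 [ 0.13 -3.66  0.03]
3.72 [ 0.35 -4.08  0.03]
3.81 [ 0.6  -4.48  0.03]
3.91 [ 0.9  -4.85  0.03]
4.0 [ 1.22 -5.19  0.03]
```

```bash
python3 -m handwheel '[{"tx":-0.05,"ty":-0.3,"tz":0,"wx":0,"wy":0,"wz":0,"claw":0},{"tx":-0.1,"ty":-0.75,"tz":-0.05,"wx":0,"wy":0,"wz":0,"claw":0},{"tx":-0.15,"ty":-1.2,"tz":-0.05,"wx":0,"wy":0,"wz":0,"claw":0},{"tx":-0.15,"ty":-1.7,"tz":-0.05,"wx":0,"wy":0,"wz":0,"claw":0},{"tx":-0.1,"ty":-2.15,"tz":-0.05,"wx":0,"wy":0,"wz":0,"claw":0},{"tx":0,"ty":-2.6,"tz":-0.05,"wx":0,"wy":0,"wz":0,"claw":0},{"tx":0.1,"ty":-3.05,"tz":-0.05,"wx":0,"wy":0,"wz":0,"claw":0},{"tx":0.3,"ty":-3.5,"tz":-0.05,"wx":0,"wy":0,"wz":0,"claw":0},{"tx":0.5,"ty":-3.9,"tz":-0.05,"wx":0,"wy":0,"wz":0,"claw":0},{"tx":0.75,"ty":-4.3,"tz":-0.05,"wx":0,"wy":0,"wz":0,"claw":0},{"tx":1.05,"ty":-4.7,"tz":-0.05,"wx":0,"wy":0,"wz":0,"claw":0},{"tx":1.4,"ty":-5.05,"tz":-0.05,"wx":0,"wy":0,"wz":0,"claw":0}]';python3 - <<'E'
from h import *
im,d=vision.get_image('wrist'); cv2.imwrite('pics/g_wrist.png',im)
im,d=vision.get_image('side'); cv2.imwrite('pics/g_side.png',cv2.resize(im[180:380,240:400],None,fx=4,fy=3))
arc(4.7,9)
E
```

```text
clock: 6.85
position: [0.5277, -0.1091, 0.2152]
ee_rot: [-0.003, 3.141, -0.001]
force: [3.6, -0.6, -4.8]
width: 0.216
t0 4.045 r 0.0492 pos [ 0.5269 -0.1099  0.2151] F [-1.1 -3.4 -4.1] w 0.215 6.95
wz [-0.05 -0.05  0.02]
4.12 [ 0.23 -0.29  0.07]
4.19 [ 0.53 -0.49  0.07]
4.26 [ 0.84 -0.68  0.07]
4.34 [ 1.17 -0.84  0.07]
4.41 [ 1.51 -0.98  0.07]
4.48 [ 1.85 -1.09  0.07]
4.55 [ 2.2  -1.18  0.07]
4.63 [ 2.56 -1.24  0.07]
4.7 [ 2.92 -1.28  0.07]
```

View pics/g_wrist.png

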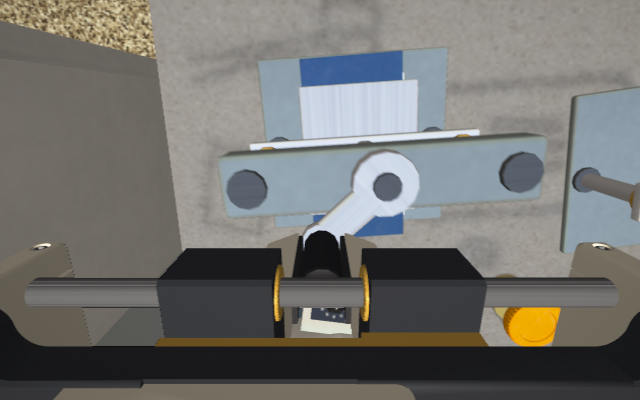

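View pics/g_side.png

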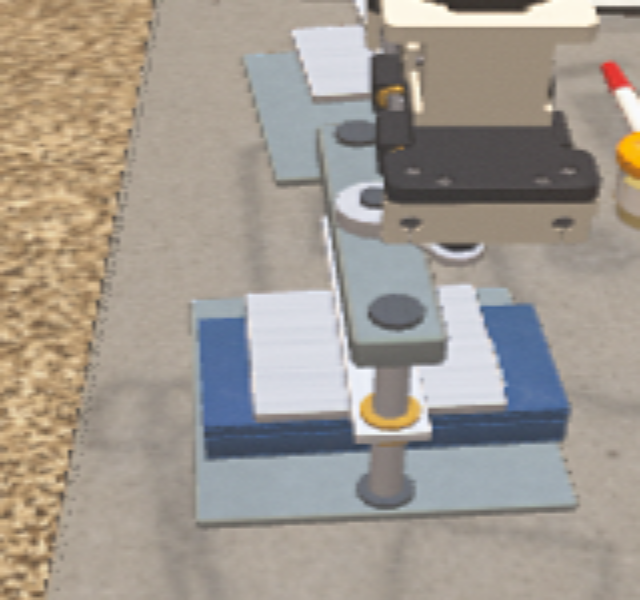

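The arm now points back-right, and the plate (white) sits close above the lid. I'll fit the axis from the poses travelled so far, then continue.

```bash
python3 -m handwheel '[{"tx":0.2,"ty":-0.25,"tz":0,"wx":0,"wy":0,"wz":0,"claw":0},{"tx":0.5,"ty":-0.5,"tz":0,"wx":0,"wy":0,"wz":0,"claw":0},{"tx":0.85,"ty":-0.7,"tz":0,"wx":0,"wy":0,"wz":0,"claw":0},{"tx":1.15,"ty":-0.85,"tz":0,"wx":0,"wy":0,"wz":0,"claw":0},{"tx":1.5,"ty":-0.95,"tz":0,"wx":0,"wy":0,"wz":0,"claw":0},{"tx":1.85,"ty":-1.05,"tz":0,"wx":0,"wy":0,"wz":0,"claw":0},{"tx":2.2,"ty":-1.15,"tz":0,"wx":0,"wy":0,"wz":0,"claw":0},{"tx":2.55,"ty":-1.2,"tz":0,"wx":0,"wy":0,"wz":0,"claw":0},{"tx":2.9,"ty":-1.25,"tz":0,"wx":0,"wy":0,"wz":0,"claw":0},{"tx":2.9,"ty":-1.25,"tz":0,"wx":0,"wy":0,"wz":0,"claw":0},{"tx":2.9,"ty":-1.25,"tz":0,"wx":0,"wy":0,"wz":0,"claw":0}]';python3 - <<'E'
from h import *
from scipy.optimize import least_squares
s=sensors.observe(); pts=np.array([(.4775,-.0252),(.5038,-.0236),(.5411,-.057),(.5269,-.1099),s["position"][:2]])
f=least_squares(lambda a:np.hypot(*(pts-a).T)-.05,[.4945,-.073]); print(f.x,f.fun)
im,d=vision.get_image('wrist'); cv2.imwrite('pics/h_wrist.png',im); np.save('pics/h_wrist.npy',d)
im2,d2=vision.get_image('side'); cv2.imwrite('pics/h_side.png',cv2.resize(im2[180:380,240:400],None,fx=4,fy=3))
arc(5.6,12,A=f.x)
E
```

```text
clock: 7.87
position: [0.4977, -0.1224, 0.2151]
ee_rot: [0.001, -3.14, 0.002]
force: [-1.4, -5.3, -3.3]
width: 0.214
[ 0.49360077 -0.072559  ] [ 2.10877715e-05  1.00747492e-05 -1.74097918e-05  3.18839596e-05
  6.17530126e-07]
t0 4.679 r 0.05 pos [ 0.4978 -0.1224  0.2151] F [-1.7 -5.4 -3.2] w 0.213 7.9667
wz [-0.07 -0.09  0.03]
4.76 [ 0.38 -0.02  0.07]
4.83 [ 0.77 -0.    0.07]
4.91 [1.15 0.04 0.07]
4.99 [1.52 0.11 0.07]
5.06 [1.9  0.21 0.07]
5.14 [2.26 0.34 0.07]
5.22 [2.61 0.49 0.07]
5.29 [2.95 0.67 0.07]
5.37 [3.27 0.88 0.07]
5.45 [3.58 1.11 0.07]
5.52 [3.86 1.37 0.07]
5.6 [4.13 1.64 0.07]
```

View pics/h_wrist.png

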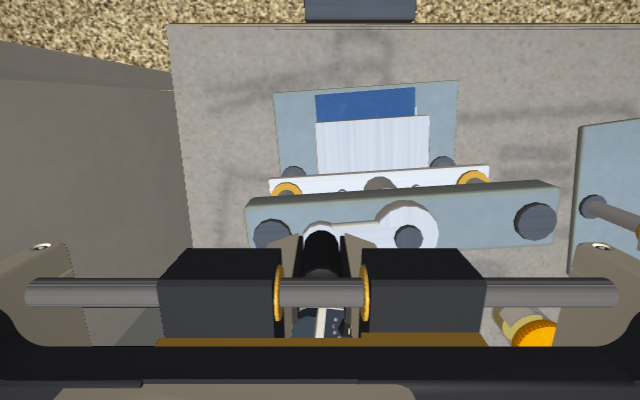

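View pics/h_side.png

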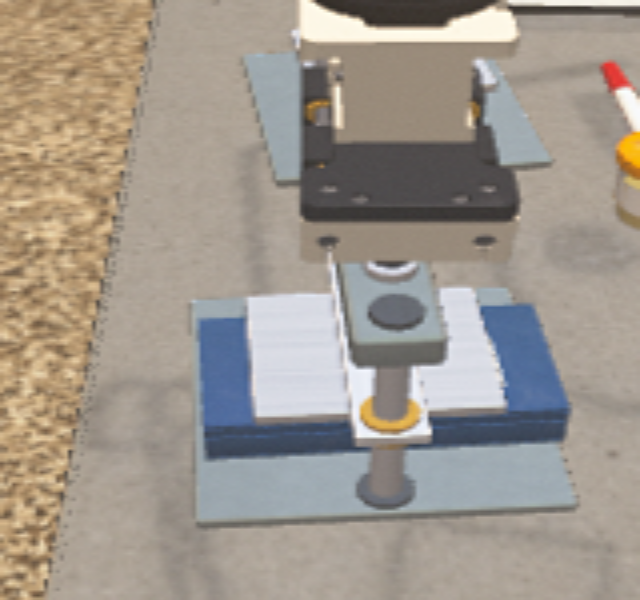

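The circle fits to 0.03 mm, with the axis at (0.4936, −0.0726). The handle is right of the axis at about 4.68 rad, so the plate is about touching. Winding on.

```bash
python3 -m handwheel '[{"tx":0.4,"ty":0,"tz":0,"wx":0,"wy":0,"wz":0,"claw":0},{"tx":0.75,"ty":0,"tz":0,"wx":0,"wy":0,"wz":0,"claw":0},{"tx":1.15,"ty":0.05,"tz":0,"wx":0,"wy":0,"wz":0,"claw":0},{"tx":1.5,"ty":0.1,"tz":0,"wx":0,"wy":0,"wz":0,"claw":0},{"tx":1.9,"ty":0.2,"tz":0,"wx":0,"wy":0,"wz":0,"claw":0},{"tx":2.25,"ty":0.35,"tz":0,"wx":0,"wy":0,"wz":0,"claw":0},{"tx":2.6,"ty":0.5,"tz":0,"wx":0,"wy":0,"wz":0,"claw":0},{"tx":2.95,"ty":0.7,"tz":0,"wx":0,"wy":0,"wz":0,"claw":0},{"tx":3.25,"ty":0.9,"tz":0,"wx":0,"wy":0,"wz":0,"claw":0},{"tx":3.6,"ty":1.1,"tz":0,"wx":0,"wy":0,"wz":0,"claw":0},{"tx":3.85,"ty":1.35,"tz":0,"wx":0,"wy":0,"wz":0,"claw":0},{"tx":4.1,"ty":1.65,"tz":0,"wx":0,"wy":0,"wz":0,"claw":0}]';python3 - <<'E'
from h import *
# yaw from wrist shot h: bridge front/back column caps & bridge top edge via depth
d=np.load('pics/h_wrist.npy')
s=sensors.observe()
s0=dict(s); s0["position"]=np.array([.4978,-.1224,.2151]); s0["ee_rot"]=np.array([.001,-3.14,.002])
P=cloud("wrist",d,s0); m=(abs(P[...,2]-.172)<.004); m[270:]=0
pts=P[m][:,:2].astype(np.float32); print("bridge",len(pts),cv2.minAreaRect(pts))
P=cloud("top",np.load("pics/a_top.npy")); m=(abs(P[...,2]-.172)<.006)&(abs(P[...,1]+.074)<.12)&(abs(P[...,0]-.49)<.05)
print("bridge top",cv2.minAreaRect(P[m][:,:2].astype(np.float32)))
im,dd=vision.get_image('side'); cv2.imwrite('pics/i_side.png',cv2.resize(im[180:380,240:400],None,fx=4,fy=3))
arc(6.28,10,A=(.4936,-.0726))
E
```

```text
clock: 8.97
position: [0.4564, -0.1059, 0.2151]
ee_rot: [0.001, -3.139, 0.002]
force: [-3.2, -7.0, -1.9]
width: 0.214
bridge 9771 ((0.4949534833431244, -0.07183872908353806), (0.03972095251083374, 0.1944621056318283), 3.802689552307129)
bridge top ((0.496395081281662, -0.07390694320201874), (0.04010545834898949, 0.19438934326171875), 3.771498918533325)
t0 5.62 r 0.05 pos [ 0.4558 -0.1053  0.215 ] F [-4.8 -6.  -0. ] w 0.215 9.0167
wz [-0.04 -0.16  0.04]
5.69 [0.21 0.26 0.05]
5.75 [0.4  0.53 0.06]
5.82 [0.57 0.81 0.06]
5.88 [0.72 1.1  0.06]
5.95 [0.86 1.4  0.06]
6.02 [0.97 1.71 0.06]
6.08 [1.06 2.03 0.06]
6.15 [1.13 2.35 0.06]
6.21 [1.18 2.68 0.06]
6.28 [1.21 3.01 0.06]
```

View pics/i_side.png

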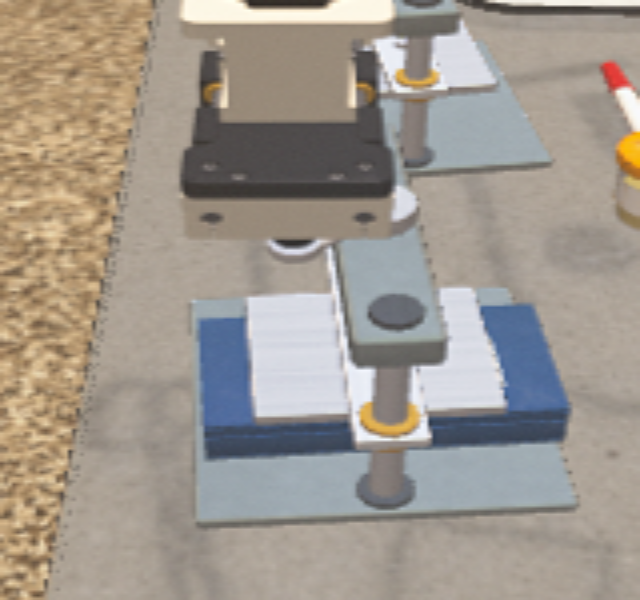

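```bash
python3 -m handwheel '[{"tx":0.2,"ty":0.25,"tz":0,"wx":0,"wy":0,"wz":0,"claw":0},{"tx":0.4,"ty":0.5,"tz":0,"wx":0,"wy":0,"wz":0,"claw":0},{"tx":0.55,"ty":0.8,"tz":0,"wx":0,"wy":0,"wz":0,"claw":0},{"tx":0.7,"ty":1.1,"tz":0,"wx":0,"wy":0,"wz":0,"claw":0},{"tx":0.85,"ty":1.4,"tz":0,"wx":0,"wy":0,"wz":0,"claw":0},{"tx":0.95,"ty":1.7,"tz":0,"wx":0,"wy":0,"wz":0,"claw":0},{"tx":1.05,"ty":2,"tz":0,"wx":0,"wy":0,"wz":0,"claw":0},{"tx":1.15,"ty":2.3,"tz":0,"wx":0,"wy":0,"wz":0,"claw":0},{"tx":1.2,"ty":2.6,"tz":0,"wx":0,"wy":0,"wz":0,"claw":0},{"tx":1.2,"ty":2.9,"tz":0,"wx":0,"wy":0,"wz":0,"claw":0},{"tx":1.2,"ty":2.9,"tz":0,"wx":0,"wy":0,"wz":0,"claw":0},{"tx":1.2,"ty":2.9,"tz":0,"wx":0,"wy":0,"wz":0,"claw":0}]';python3 - <<'E'
from h import *
arc(6.28,1,A=(.4936,-.0726),yaw=.066)
im,dd=vision.get_image('wrist'); cv2.imwrite('pics/j_wrist.png',im)
E
```

```text
clock: 10.02
position: [0.4437, -0.0755, 0.215]
ee_rot: [0.003, -3.138, -0.001]
force: [-5.4, -0.8, 3.2]
width: 0.211
t0 0.009 r 0.0499 pos [ 0.4437 -0.0755  0.215 ] F [-5.4 -0.8  3.2] w 0.211 10.0167
wz [ 0.04 -0.22  0.11]
6.28 [ 0.   -0.06  0.05]
```

View pics/j_wrist.png

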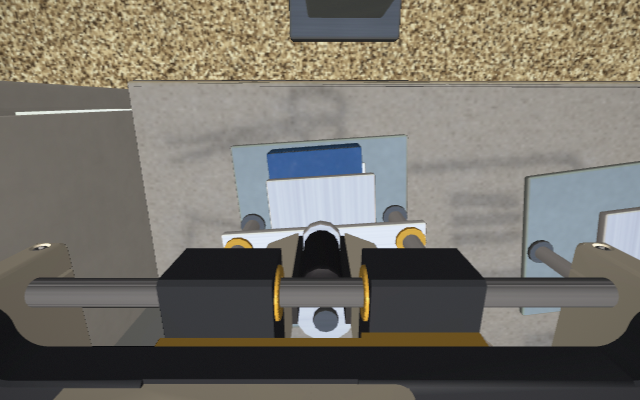

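The handle is in front of the axis at about 6.29 rad, with the hub directly behind it at (325,320). Releasing and rising.

```bash
python3 -m handwheel '[{"tx":0,"ty":0,"tz":0,"wx":0,"wy":0,"wz":0,"claw":0.5},{"tx":0,"ty":0,"tz":0,"wx":0,"wy":0,"wz":0,"claw":0.5},{"tx":0,"ty":0,"tz":0,"wx":0,"wy":0,"wz":0,"claw":0.5},{"tx":0,"ty":0,"tz":0,"wx":0,"wy":0,"wz":0,"claw":0.5},{"tx":0,"ty":0,"tz":0,"wx":0,"wy":0,"wz":0,"claw":0.5},{"tx":0,"ty":0,"tz":-0.5,"wx":0,"wy":0,"wz":0,"claw":0.5},{"tx":0,"ty":0,"tz":-1.5,"wx":0,"wy":0,"wz":0,"claw":0.5},{"tx":0,"ty":0,"tz":-3,"wx":0,"wy":0,"wz":0,"claw":0.5},{"tx":0,"ty":0,"tz":-5,"wx":0,"wy":0,"wz":0,"claw":0.5},{"tx":0,"ty":0,"tz":-8,"wx":0,"wy":0,"wz":0,"claw":0.5},{"tx":0,"ty":0,"tz":-11,"wx":0,"wy":0,"wz":0,"claw":0.5},{"tx":0,"ty":0,"tz":-11,"wx":0,"wy":0,"wz":0,"claw":0.5}]';python3 -m handwheel '[{"tx":1,"ty":2,"tz":0,"wx":0,"wy":0,"wz":0,"claw":0.5},{"tx":1,"ty":5,"tz":0,"wx":0,"wy":0,"wz":0,"claw":0.5},{"tx":1,"ty":8,"tz":0,"wx":0,"wy":0,"wz":0,"claw":0.5},{"tx":1,"ty":11,"tz":0,"wx":0,"wy":0,"wz":0,"claw":0.5},{"tx":1,"ty":14,"tz":0,"wx":0,"wy":0,"wz":0,"claw":0.5},{"tx":1,"ty":17,"tz":0,"wx":0,"wy":0,"wz":0,"claw":0.5},{"tx":1,"ty":20,"tz":0,"wx":0,"wy":0,"wz":0,"claw":0.5},{"tx":1,"ty":23,"tz":0,"wx":0,"wy":0,"wz":0,"claw":0.5},{"tx":1,"ty":23,"tz":0,"wx":0,"wy":0,"wz":0,"claw":0.5},{"tx":1,"ty":23,"tz":0,"wx":0,"wy":0,"wz":0,"claw":0.5}]'
python3 - <<'E'
from h import *
im,d=vision.get_image('top'); P=cloud("top",d)
m=(P[...,2]>.215)&(P[...,2]<.245)&(P[...,0]<.6)&(P[...,0]>.38)&(P[...,1]<-.02)&(P[...,1]>-.15); Q=P[m]
c=Q.mean(0);print("handle",m.sum(),c)
v=c[:2]-np.array([.4945,-.0738]);print("ang(yaw .066)",np.pi+.066-np.arctan2(v[1],v[0])%(2*np.pi),np.hypot(*v))
a=cv2.resize(im[120:245,310:450],None,fx=3,fy=3,interpolation=cv2.INTER_CUBIC)
i2,_=vision.get_image('side'); b=cv2.resize(i2[200:360,260:400],None,fx=2.5,fy=2.5)
o=np.zeros((400,800,3),np.uint8); o[:375,:420]=a; o[:400,420:770]=b; cv2.imwrite('pics/k.png',o)
E
```

```text
clock: 11.07
position: [0.4482, -0.0761, 0.3307]
ee_rot: [-0.002, 3.133, 0.001]
force: [0.6, -0.1, -0.1]
width: 0.499
clock: 11.9
position: [0.4352, 0.156, 0.3252]
ee_rot: [0.008, -3.141, 0.0]
force: [1.0, -0.7, 0.3]
width: 0.5
handle 88 [ 0.44587754 -0.07526532  0.2309968 ]
ang(yaw .066) 0.03587249878348997 0.04864453921525787
```

View pics/k.png

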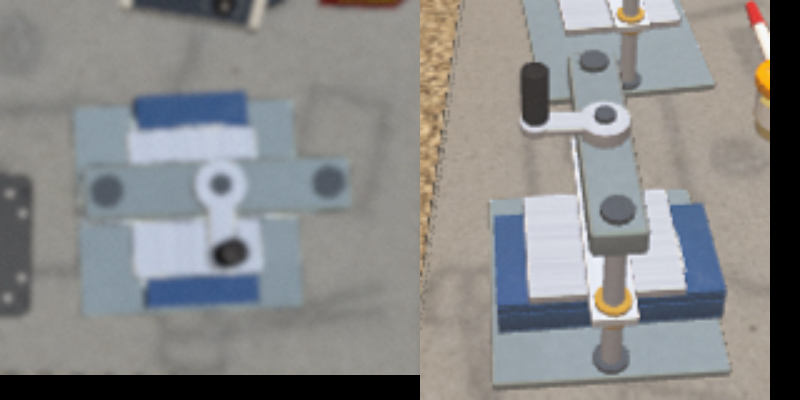

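The handle stands straight in front of the hub, the box hasn't moved, the plate is down on the lid, and the gripper is clear at left. Handing in.

```bash
python3 -c "
from cell import arm
print(arm.sign_off())"
```

```text
the job is handed in; nothing more can be done
None
```

I took the crank handle of the press holding the box and wound it clockwise from about 1.28 to 6.29 rad. That is past the touch point at 4.71 rad and one quarter turn more. I then let go, drew the gripper clear and handed the job in at about 12 s.

- **Crank angle:** the measured tool pose before release gave 6.29 rad. The top camera afterwards gave about 6.32 rad, a 0.03 rad difference that is within its accuracy.
- **Springs:** I could not measure the squeeze directly. From the angle it is about 6 mm, well short of solid at 10 mm.
- **Box and force:** in the last pictures the box lies where it was with the plate on its lid. The force readings I checked stayed under about 10 N.
- **Empty press:** I never touched its crank, but I did not check it separately at the end.

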